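# Hold a cast sample flush on the tilted analyser seat

### The job

Take the lid off the steel sample pot by its knob and lay it on the bench, flat and knob up. Then lift the cast sample out of the pot, tilt it to match the analyser's sloped sprung seat, and press its flat underside flush against the seat, centred over the round window, gently, until the seat has sunk by about half of its spring travel. Finish while still gripping the sample and holding it pressed there, and leave everything else on the bench where it is.

Things in the scene. Friction and masses are not known exactly. Their poses are not given: they have to be found in the camera images.
- pot: open round dark steel pot fixed to the bench, left or right of the middle (the stand is on the other side): 136 mm outside, 128 mm inside, rim 60 mm high, inner floor 5 mm up. Origin: centre of its underside. The middle of the bench between pot and stand, around 0.47 m ahead of the robot, is free for the lid
- lid: loose steel lid on the pot, about 0.25 kg: disc 142 mm across, 6 mm thick; under it a plug 6 mm deep, 116 mm across; on top a 14 mm neck and a black knob 32 mm across, 20 mm high. Origin: centre of the plug's underside (z = 0 when laid flat on the bench), z up; disc from 6 to 12 mm, knob from 26 to 46 mm above the origin
- lid_knob: the lid's black knob, 32 mm across, 20 mm high, fixed on the lid. Origin: centre of the knob's underside, on the lid's axis, 26 mm above the lid's origin
- sample: cast aluminium sample standing in the pot, about 0.12 kg: foot plate 56 (x) x 40 (y) x 8 mm, in its middle an upright flat stem 40 (x) x 12 (y) mm rising from 8 to 46 mm. Origin: centre of the flat underside, z along the stem. Grip the stem across its 12 mm (its y). It stands up to 10 mm off the pot's centre: open the fingers only about 40 mm in there
- stand: analyser stand fixed to the bench: grey base 120 x 120 x 14 mm, two cheeks 72 mm high carrying a cradle that is clamped hard at some tilt about the stand's y axis, 60 mm above the bench. Origin: centre of its underside, x away from the robot at yaw 0. The sloped face looks up and towards the stand's -x
- seat_face (a point): centre of the upper face of the sprung steel seat plate (78 x 66 x 8 mm, with a dark round window 20 mm across), 36 mm from the tilt axis when out. z: outward normal of the face, x up the slope, y along the tilt axis. The slope is 14 to 34 degrees from level, different each time, and does not change when pressed. It moves with the seat
- seat (a joint): how far the seat plate has sunk along its normal into the cradle: 0 = out, 0.014 = bottomed. Spring: it begins to sink at about 2.7 N and takes 0.6 N more per mm (about 7 N at half travel)
- disc: bystander: bare steel disc 90 mm across, 8 mm thick, lying flat
- bar: bystander: dark flat steel bar 160 x 25 x 10 mm, lying flat
- bush: bystander: brass bush, a ring 56 mm across and 35 mm high, standing
- screwdriver: bystander: screwdriver lying on the left of the bench
- spanner: bystander: spanner lying on the right of the bench
- brick: bystander: white fire brick 114 x 230 x 64 mm at the back
- can: bystander: red can 52 mm across, 150 mm high, standing at the back left
Not all that is in view belongs to the job. Leave any brown look-alike of the lid alone.

How it is judged:
By the outcome, as a careful person would: the job done as asked, in the order asked, and still so for the second after the job is handed in, while the arm keeps its last pose, push and grip.
It also fails if it takes over 51 s, if anything falls off the work surface, if the arm or the gripper's body presses on something with over 40 N, if the wrist force passes 120 N, or if a joint passes its speed limit or range.

### The arm

A 6-joint arm with a two-finger parallel gripper is mounted at the origin on the work surface. World frame = base frame: x ahead of the robot, y to its left, z up, the work surface at z = 0. Lengths are in mm, angles in rad, forces in N, time in s.
With the tool pointing down it reaches from about 400 to 925 mm from the base axis. Payload 12.5 kg.
Tool frame: the origin (TCP) lies on the centre line of the jaws, within the pads' length; the fingertips stand 8 mm ahead of it and the grasp point (between the pads) lies 11 mm behind it; z points along the fingers, x is the direction in which the jaws open and shut, and the axes are right-handed (so a half turn about z gives the same grasp; the last joint's range is limited). The gripper opens to 95 mm and grips with 3 to 60 N. Pads are 20 mm wide; open, the fingers measure 119 mm over their backs; the gripper's body (75 mm by 180 mm) begins 59 mm behind the grasp point.
Start: joints at [-1.374, 0.491, 1.559, -0, 1.092, -0.106], TCP at [186.394, -596.576, 222.661] pointing down, gripper open.
Joint ranges: [-3.1, 3.1], [-0.84, 2.19], [0.05, 2.79], [-1.13, 4.28], [0.06, 2.93], [-2.69, 2.69]. Speed limits (rad/s): [2.22, 2.22, 2.79, 3.14, 3.14, 3.14].

### API

Orientations are given as [roll, pitch, yaw] about the fixed x, y, z axes, in that order (R = Rz(yaw) Ry(pitch) Rx(roll)).
In Python, from cell import env gives the robot as it stands. The module is installed in compiled form; this text tells all that it offers.
- The arm moves only by the tool send_rows, never from a script. Its argument "moves" is a list that holds one entry, the list of rows, each a list of 6 numbers: the shift along the tool's x, y, z as a fraction of full scale, then the turn, a rotation vector about the tool's x, y, z as a fraction of full scale. A call has 1 to 12 rows; each row is the pose to reach, as a shift and turn from the pose commanded when the call began, along the tool's axes at that moment; what a row does not reach only later rows make up. Full scale, the value 1, is 0.3 m for a shift and 90 degrees for a turn. A row lasts 1/12 s, in which the tool goes at most 41.7 mm and 7.16 degrees, less where a joint would pass 70% of its speed; a pose out of reach is approached as far as the arm can. A call with a number of a shift or a turn outside -1 to 1 is refused whole. A call with a gripper value outside its range is refused whole. "grip" is the gripper's target within -1 to 1 (shut at 1, half-way at 0, fully open at -1), set as the call begins (left out, the last holds). The fingers move at their own pace and stop on an object; the grip force is fixed at half the most. Time passes only in rows, so rows that repeat a pose let the fingers close. It gives the time, the measured TCP pose, the force and the opening at its end, in the units of the state.
- env.state(): the state, without advancing time (a new reading comes with each control period).
- env.read_camera(name): name is "scene" or "side" or "wrist"; returns a dict with "image" (400x640x3 uint8, red, green, blue), "mtx" (3x3 intrinsics, pixels), "T" (4x4, takes a point from camera to world coordinates); the wrist camera has in their place "mount" (4x4, takes a point from camera to tool coordinates, whose origin is the TCP and whose axes are the tool frame's). Camera axes: x right, y up, looking along -z (the intrinsics and any distortion apply to the point x, -y, -z); pixel columns grow to the right and rows downward; lengths in mm; the calibration is good to about 2 mm. A picture is of the moment at which its call begins: read the wrist's pose just before it. There is no depth.
- env.job_done(): hands the job in, once; it reports no verdict.
Trained networks look in the newest picture that a camera, given by its name, has taken for a name from the list of things; names that differ only in an ending like _2 or _b are one class to them, and where a whole thing is asked for, a point or a joint stands for the part that bears it (a point fixed in the world has none). Each returns a list of dicts, best first, with "confidence" (0 to 1); they miss things now and then, are a little off and sometimes report something else, mostly with a low value. They report only what shows in the picture. A call takes as long as a camera call. They do not tell look-alikes from the thing itself.
- env.look_for(camera, thing): "xy" ([column, row] in pixels, amid what is visible of it).
- env.outline_of(camera, thing): "region" (400x640 bool, what is visible of it) and "xy" ([column, row] in pixels, amid what is visible of it).
The state is a dict: "t": time; "joints": joint angles; "qvel": joint speeds; "tau": joint torques, N m; "eef_pos": TCP position; "tcp_rot": TCP orientation; "ft_force": force on the tool from outside, world axes, zero at the start; "moment": the same for the moment, N m; "opening": opening from 0.0 (shut) to 1.0 (fully open).
Only numpy, scipy, OpenCV 4.12 (cv2) and the standard library are available. Lean on these libraries where they do the work, as an engineer would, in place of code of your own. Each camera call takes 0.05 s, during which the arm holds its last target. There are 200 camera calls.

## Working session

There is one attempt and no reset: what is moved stays moved. The work goes in short steps, Python scripts to look and compute and a tool call to move; the robot and the scene stay as the last step left them, time stands still between calls to the robot, and variables do not carry over. Pictures are saved under pics/ and viewed, about 8 in all and at most 12, crops included, and the job is handed in when it is done.

Besides the shell and the picture viewer there is one more tool, called by a JSON object that holds its "fn" and its "kwargs", one argument or row to a line. send_rows: Moves the arm, as the interface text tells. Its arguments: {"type":"object","properties":{"moves":{"type":"array","items":{"type":"array","items":{"type":"array","items":{"type":"number"}}}},"grip":{"type":"number"}},"required":["moves"]}

```bash
ls; mkdir -p pics; python3 - <<'E'
from cell import env
import cv2,numpy as np
s=env.state();print(s)
ims=[]
for c in ["scene","side","wrist"]:
    r=env.read_camera(c);print(c,r["mtx"].tolist(),np.round(r.get("T",r.get("mount")),4).tolist(),[k for k in r])
    cv2.imwrite(f"pics/{c}0.png",r["image"][:,:,::-1])
    for th in ["pot","lid","lid_knob","stand","seat_face","disc","bush","bar"]:
        for d in env.look_for(c,th)[:3]: print(c,th,np.round(d["xy"]),round(d["confidence"],2))
E
```

```text
pics
{'t': 0.0, 'joints': array([-1.37358484e+00,  4.91563831e-01,  1.55947458e+00, -2.76119939e-05,
        1.09173298e+00, -1.05624672e-01]), 'qvel': array([ 0.00090542,  0.0001463 , -0.00038788,  0.00065478, -0.00048701,
        0.00033247]), 'tau': array([-8.60015080e-04, -6.12648368e+01, -2.58179516e+01,  6.91810017e-02,
        4.81974764e-02, -1.21988423e-04]), 'eef_pos': array([ 186.34300263, -596.3057089 ,  222.05044989]), 'tcp_rot': array([-3.14149273e+00,  1.17474259e-03, -1.26794737e+00]), 'ft_force': array([-0.236468  ,  0.15211549,  0.56316453]), 'moment': array([-0.0009254, -0.0575207,  0.0159777]), 'opening': 1.0066336186227263}
scene [[449.9966857021251, 0.0, 316.52194895734834], [0.0, 449.9966857021251, 199.79985575768], [0.0, 0.0, 1.0]] [[-0.4999, -0.6862, 0.5284, 1292.8811], [0.866, -0.4051, 0.2932, 485.2636], [0.0129, 0.6042, 0.7968, 1197.1451], [0.0, 0.0, 0.0, 1.0]] ['image', 'mtx', 'T']
scene pot [352. 234.] 0.89
scene lid [487. 217.] 0.67
scene lid_knob [239. 173.] 0.64
scene lid_knob [266. 268.] 0.44
scene stand [242. 186.] 0.88
scene seat_face [242. 174.] 0.
[... 286 characters left out ...]
 -5.1039], [-0.6477, -0.568, 0.5079, 765.1094], [0.0075, 0.6617, 0.7497, 1094.3458], [0.0, 0.0, 0.0, 1.0]] ['image', 'mtx', 'T']
side pot [306. 258.] 0.75
side lid [266. 378.] 0.86
side lid [307. 237.] 0.79
side lid [364. 157.] 0.73
side lid_knob [260. 382.] 0.53
side stand [360. 172.] 0.66
side seat_face [365. 157.] 0.88
side disc [356. 276.] 0.64
side bush [308. 199.] 0.46
side bar [410. 213.] 0.55
side bar [273. 176.] 0.42
wrist [[299.097504666912, 0.0, 313.31075116237207], [0.0, 299.097504666912, 195.90662365438124], [0.0, 0.0, 1.0]] [[1.0, -0.0006, -0.0001, 1.01], [-0.0006, -0.9578, -0.2875, -81.9746], [0.0001, 0.2875, -0.9578, -162.4773], [0.0, 0.0, 0.0, 1.0]] ['image', 'mtx', 'mount']
```

View pics/scene0.png

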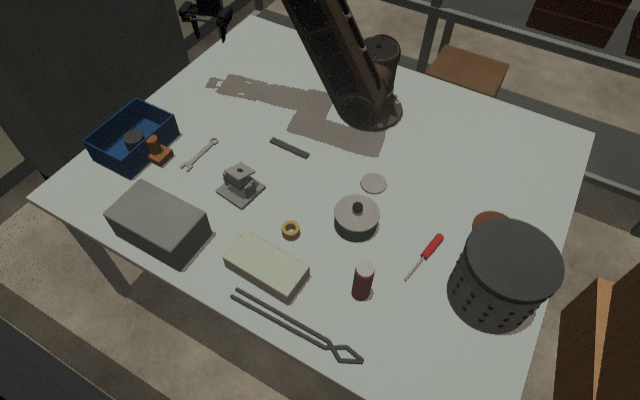

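View pics/side0.png

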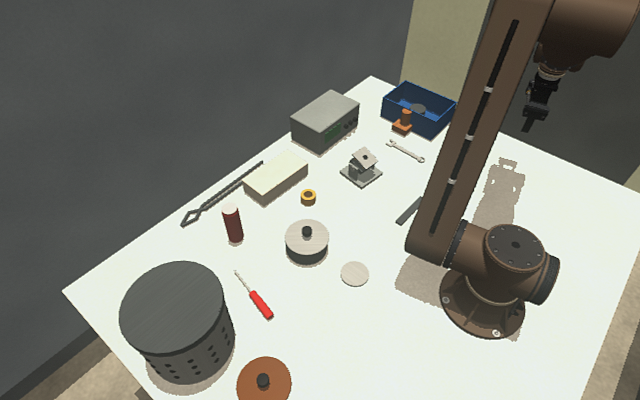

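The scene picture shows the steel lid on the pot at (357,215) with its knob at (358,207); in the side view they are at (307,240) and (306,231). The other lid candidate, at scene (490,222) and side (264,380), is brown and lies by the basket, so it is the look-alike. The stand is at scene (242,186) and side (362,168).

```bash
cat > h.py <<'E'
import numpy as np,cv2
from scipy.spatial.transform import Rotation as R
from scipy.optimize import least_squares
def load(env):
    return {c:env.read_camera(c) for c in ("scene","side")}
def wristT(s,mount):
    T=np.eye(4);T[:3,:3]=R.from_euler("xyz",s["tcp_rot"]).as_matrix();T[:3,3]=s["eef_pos"];return T@mount
def proj(P,K,T):
    p=(np.atleast_2d(P)-T[:3,3])@T[:3,:3]; x=p[:,0]/-p[:,2];y=-p[:,1]/-p[:,2]
    return np.c_[K[0,0]*x+K[0,2],K[1,1]*y+K[1,2]]
def ray(uv,K,T):
    d=np.array([(uv[0]-K[0,2])/K[0,0],-(uv[1]-K[1,2])/K[1,1],-1.]);d=T[:3,:3]@d
    return T[:3,3],d/np.linalg.norm(d)
def onz(uv,K,T,z):
    o,d=ray(uv,K,T);return o+d*(z-o[2])/d[2]
def tri(rs):
    A=sum(np.eye(3)-np.outer(d,d) for o,d in rs);b=sum((np.eye(3)-np.outer(d,d))@o for o,d in rs)
    x=np.linalg.solve(A,b);return x,[np.linalg.norm(np.cross(x-o,d)) for o,d in rs]
E
python3 - <<'E'
from cell import env
from h import *
C=load(env)
def show(n,a,b):
    rs=[ray(a,C["scene"]["mtx"],C["scene"]["T"]),ray(b,C["side"]["mtx"],C["side"]["T"])]
    x,e=tri(rs);print(n,np.round(x,1),np.round(e,1))
show("knob",(358,207),(306,231)); show("seat",(240,172),(365,157))
show("stand",(242,186),(360,172)); show("bush",(290,228),(308,197));show("disc",(373,183),(355,273))
o={}
for c in C:
    for th in ("pot","lid","stand","seat_face","lid_knob"):
        for d in env.outline_of(c,th)[:2]:
            m=d["region"];ys,xs=np.where(m);print(c,th,np.round(d["xy"]),m.sum(),xs.min(),xs.max(),ys.min(),ys.max(),round(d["confidence"],2))
            if th=="lid": pass
i=np.hstack([cv2.resize(C[c]["image"][v-60:v+60,u-60:u+60,::-1],(390,390),interpolation=cv2.INTER_CUBIC) for c,u,v in(("scene",300,200),("side",340,200))])
a=[cv2.resize(C[c]["image"][v-38:v+38,u-38:u+38,::-1],(390,390),interpolation=cv2.INTER_CUBIC) for c,u,v in(("scene",357,215),("side",307,240))]
cv2.imwrite("pics/lid.png",np.hstack(a))
E
```

```text
knob [520.1 202.   92.6] [0.5 0.5]
seat [ 584.8 -194.5   89.5] [2.5 2.5]
stand [ 590.8 -188.1   19.8] [3.6 3.6]
bush [653.4  40.5  22.8] [3.3 3.3]
disc [340.7 176.9   4.6] [0.2 0.2]
scene pot [350. 234.] 410 334 375 219 241 0.94
scene lid [488. 215.] 262 472 505 211 227 0.78
scene lid [355. 213.] 1297 334 378 195 231 0.62
scene stand [243. 187.] 1351 216 264 162 208 0.95
scene seat_face [242. 173.] 363 225 254 162 180 0.81
side pot [303. 258.] 389 285 325 246 265 0.81
side lid [265. 381.] 2045 235 291 356 399 0.83
side lid [304. 236.] 1264 284 328 219 255 0.71
side stand [358. 171.] 991 340 381 147 188 0.68
side seat_face [365. 158.] 333 352 376 147 169 0.71
side lid_knob [303. 232.] 98 301 310 225 236 0.64
side lid_knob [260. 382.] 167 255 268 373 387 0.53
```

View pics/lid.png

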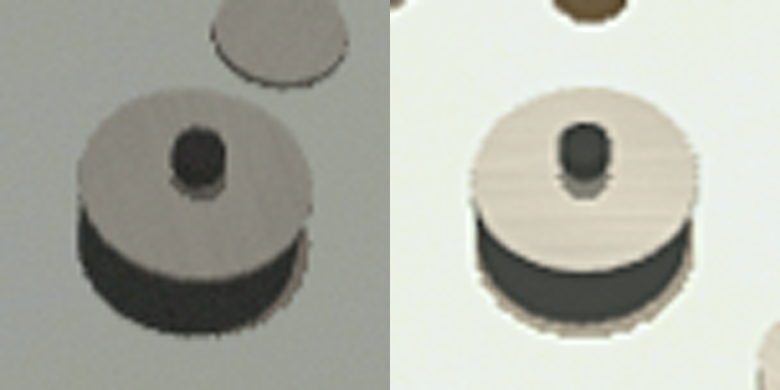

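```bash
cat >> h.py <<'E'
def down(yaw): return R.from_euler("xyz",[np.pi,0,yaw])
def step(s,pos,Rt):
    "fractions from state s (or (pos,R)) to target"
    p0,R0=(s["eef_pos"],R.from_euler("xyz",s["tcp_rot"])) if isinstance(s,dict) else s
    d=R0.inv().apply(np.array(pos)-p0)/300; w=(R0.inv()*Rt).as_rotvec()/(np.pi/2)
    return np.round(np.r_[d,w],4).tolist()
E
python3 - <<'E'
from cell import env
from h import *
s=env.state()
a=((400,-390,260),down(-0.75));b=((585,-192,260),down(-0.31))
print(step(s,*a),step(a,*b))
E
```

```text
[-0.4449, -0.885, -0.1245, 0.0, -0.0, -0.3297] [0.0013, -0.9033, -0.0, 0.0, 0.0, -0.2801]
```

{"fn": "send_rows", "kwargs": {
  "moves": [
    [[-0.445,-0.885,-0.125,0,0,-0.33],[-0.445,-0.885,-0.125,0,0,-0.33],[-0.445,-0.885,-0.125,0,0,-0.33],[-0.445,-0.885,-0.125,0,0,-0.33],[-0.445,-0.885,-0.125,0,0,-0.33],[-0.445,-0.885,-0.125,0,0,-0.33],[-0.445,-0.885,-0.125,0,0,-0.33],[-0.445,-0.885,-0.125,0,0,-0.33]]
  ]
}}

```text
t: 2.62
eef_pos: [403.3, -386.4, 261.3]
tcp_rot: [-3.141, -0.002, -0.746]
ft_force: [-0.0, 0.2, 0.4]
opening: 1.001
```

{"fn": "send_rows", "kwargs": {
  "moves": [
    [[0,-0.9,0,0,0,-0.28],[0,-0.9,0,0,0,-0.28],[0,-0.9,0,0,0,-0.28],[0,-0.9,0,0,0,-0.28],[0,-0.9,0,0,0,-0.28],[0,-0.9,0,0,0,-0.28],[0,-0.9,0,0,0,-0.28],[0,-0.9,0,0,0,-0.28],[0,-0.9,0,0,0,-0.28],[0,-0.9,0,0,0,-0.28]]
  ]
}}

```text
t: 3.45
eef_pos: [583.5, -193.0, 260.0]
tcp_rot: [3.141, 0.0, -0.31]
ft_force: [-0.5, -0.3, -0.2]
opening: 1.004
```

```bash
python3 - <<'E'
from cell import env
from h import *
s=env.state();print(s["t"],s["eef_pos"],s["tcp_rot"],s["joints"],np.abs(s["qvel"]).max())
r=env.read_camera("wrist")
np.savez("w1.npz",T=wristT(s,r["mount"]),K=r["mtx"],im=r["image"])
for th in ("stand","seat_face"):
    for d in env.outline_of("wrist",th)[:1]:
        m=d["region"];ys,xs=np.where(m);print(th,d["xy"],xs.min(),xs.max(),ys.min(),ys.max(),d["confidence"])
cv2.imwrite("pics/w1.png",r["image"][:,:,::-1])
E
```

```text
3.45 [ 583.49155894 -192.96062152  259.96162454] [ 3.14127364e+00  3.90080819e-04 -3.09973635e-01] [-4.26658209e-01  4.42486121e-01  1.53775803e+00 -3.94841413e-04
  1.16169882e+00 -1.16527512e-01] 0.01782128377835281
stand [325.5, 164.8] 271 370 116 220 0.56
seat_face [316.7, 181.7] 278 352 150 212 0.7
```

View pics/w1.png

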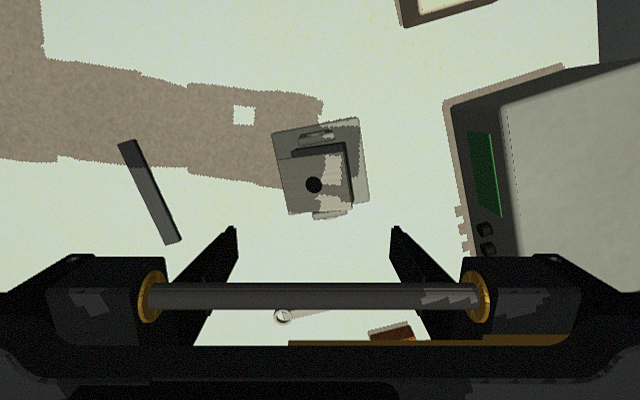

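The wrist picture shows the stand from above: seat window at (314,185), seat plate from about (278,160) to (352,210), base behind it. I'll enlarge it in all three views to read the corners.

```bash
python3 - <<'E'
from cell import env
from h import *
C=load(env);w=np.load("w1.npz")
np.savez("fx.npz",**{c+k:C[c][k] for c in C for k in("image","mtx","T")})
def crop(im,u,v,n,S): 
    i=cv2.resize(im[v-n:v+n,u-n:u+n,::-1],(S,S),interpolation=cv2.INTER_CUBIC)
    for k in range(0,2*n,10):
        p=int(k*S/2/n);cv2.line(i,(p,0),(p,6),(0,0,255),1);cv2.line(i,(0,p),(6,p),(0,0,255),1)
    return cv2.convertScaleAbs(i,alpha=1.0)
big=crop(w["im"],320,165,60,500)
sm=np.vstack([crop(C["scene"]["image"],242,184,30,300),crop(C["side"]["image"],360,167,30,300)])
o=np.zeros((600,800,3),np.uint8);o[:500,:500]=big;o[:,500:]=sm
cv2.imwrite("pics/seat.png",o)
E
```

```text
(no output)
```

View pics/seat.png

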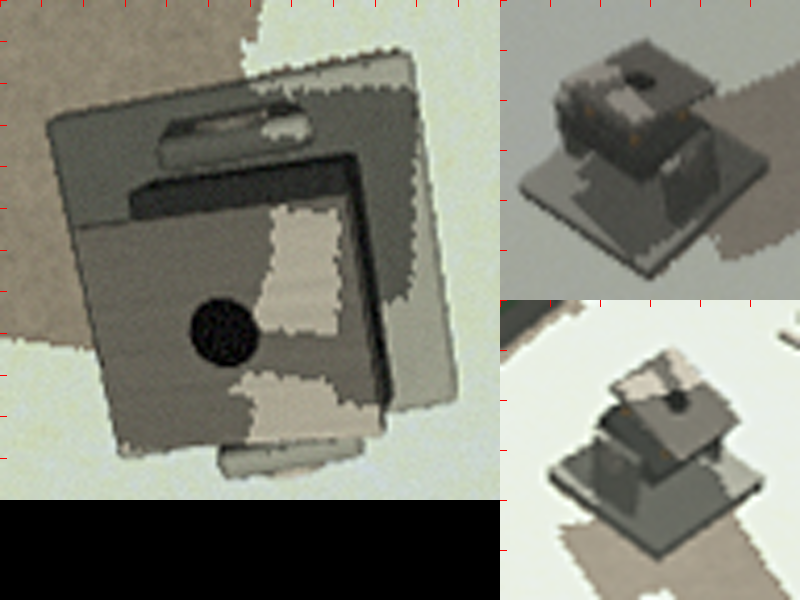

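The enlarged crops show the plate corners, window and base corners clearly. I'll fit a stand model (x, y, yaw, tilt) to them.

```bash
cat > fit.py <<'E'
from h import *
w=np.load("w1.npz");f=np.load("fx.npz")
cam={"w":(w["K"],w["T"]),"s":(f["scenemtx"],f["sceneT"]),"d":(f["sidemtx"],f["sideT"])}
org={"w":(260,105,500/120,0,0),"s":(212,154,5,500,0),"d":(330,137,5,500,300)}
S=lambda x,y:("S",x,y);B=lambda x,y:("B",x,y)
obs=[("w",S(-39,33),78,229),("w",S(39,33),348,198),("w",S(39,-33),384,434),("w",S(-39,-33),122,456),("w",S(0,0),225,332),
("w",B(-60,60),48,120),("w",B(60,60),410,52),("w",B(60,-60),457,400),
("s",S(-39,33),716,92),("s",S(-39,-33),648,40),("s",S(0,0),640,80),("s",B(60,-60),520,187),("s",B(60,60),650,267),("s",B(-60,60),768,160),
("d",S(-39,-33),740,420),("d",S(39,-33),670,348),("d",S(39,33),612,388),("d",S(0,0),678,402),("d",B(60,60),550,474),("d",B(-60,-60),763,482),("d",B(-60,60),658,553)]
def pts(p):
    x,y,yaw,t=p[:4];Rs=R.from_euler("z",yaw);Rt=Rs*R.from_euler("y",-t)
    out=[]
    for _,(k,a,b),_,_ in obs:
        out.append(np.array([x,y,60])+Rt.apply([a,b,36]) if k=="S" else np.array([x,y,14])+Rs.apply([a,b,0]))
    return np.array(out)
def res(p):
    P=pts(p);r=[]
    bias=dict(zip("wsd",p[4:].reshape(3,2)))
    for o,q in zip(obs,P):
        ox,oy,k,u0,v0=org[o[0]];uv=np.array([ox+(o[2]-u0)/k-.5+.5/k,oy+(o[3]-v0)/k-.5+.5/k])
        r.append((proj(q,*cam[o[0]])[0]+bias[o[0]]-uv))
    return np.array(r)
if __name__=="__main__":
    fun=lambda p:np.r_[res(p).ravel()/.6,p[4:]/1.0]
    s=least_squares(fun,np.r_[595,-190,0,np.radians(25),np.zeros(6)],loss="soft_l1")
    p=s.x;cov=np.linalg.inv(s.jac.T@s.jac)
    print(p[:2],np.degrees(p[2:4]),np.sqrt(np.diag(cov))[:2],np.degrees(np.sqrt(np.diag(cov))[2:4]),"bias",p[4:].round(2))
    for o,r in zip(obs,res(p)):print(o[0],o[1],r.round(2))
    Rt=R.from_euler("z",p[2])*R.from_euler("y",-p[3]);print("face",np.array([p[0],p[1],60])+Rt.apply([0,0,36]))
E
python3 fit.py
```

```text
[ 594.71337609 -198.91817179] [-7.33571764 17.59963407] [1.35948278 1.20595852] [0.34913866 1.08940638] bias [ 0.01 -0.08  0.92  0.53 -0.5   1.2 ]
w ('S', -39, 33) [-1.43  0.54]
w ('S', 39, 33) [-0.1  -0.72]
w ('S', 39, -33) [0.23 0.64]
w ('S', -39, -33) [-0.25 -0.63]
w ('S', 0, 0) [0.41 0.19]
w ('B', -60, 60) [-1.28 -0.21]
w ('B', 60, 60) [ 0.53 -0.57]
w ('B', 60, -60) [0.75 1.01]
s ('S', -39, 33) [ 0.62 -1.35]
s ('S', -39, -33) [-0.61 -0.22]
s ('S', 0, 0) [0.1  0.76]
s ('B', 60, -60) [-0.7  -0.56]
s ('B', 60, 60) [-0.34  1.23]
s ('B', -60, 60) [ 0.53 -0.02]
d ('S', -39, -33) [0.43 0.23]
d ('S', 39, -33) [ 0.39 -0.09]
d ('S', 39, 33) [-0.43 -0.25]
d ('S', 0, 0) [-0.35  0.41]
d ('B', 60, 60) [-0.81 -0.6 ]
d ('B', -60, -60) [ 0.81 -0.52]
d ('B', -60, 60) [0.14 0.36]
face [ 583.91737328 -197.52833081   94.31493356]
```

```bash
python3 - <<'E'
from cell import env
from h import *
s=env.state();r=env.read_camera("wrist");M=r["mount"]
yaw=-.128
Rt=down(yaw)*R.from_euler("x",-42,degrees=True)
v=Rt.apply(M[:3,:3]@[0,0,-1]);print(v)
P=np.array([584,-197,92])-v*285-Rt.apply(M[:3,3]); print("tcp",P)
print("tip",P+Rt.apply([0,0,8]),"left/right finger",P+Rt.apply([60,0,8]),P+Rt.apply([-60,0,8]))
a=step(s,P,Rt);print(a)
E
```

```text
[-0.10872695 -0.8476379  -0.51931536]
tcp [ 592.49415921 -122.80629797  173.43515522]
tip [ 591.81083897 -128.11555052  167.48999662] left/right finger [ 651.31998969 -135.77459617  167.48999662] [ 532.30168824 -120.45650486  167.48999662]
[-0.0434, -0.2329, 0.2895, -0.4652, 0.0426, -0.1114]
```

{"fn": "send_rows", "kwargs": {
  "moves": [
    [[-0.04,-0.233,0.29,-0.465,0.043,-0.111],[-0.04,-0.233,0.29,-0.465,0.043,-0.111],[-0.04,-0.233,0.29,-0.465,0.043,-0.111],[-0.04,-0.233,0.29,-0.465,0.043,-0.111],[-0.04,-0.233,0.29,-0.465,0.043,-0.111],[-0.04,-0.233,0.29,-0.465,0.043,-0.111],[-0.04,-0.233,0.29,-0.465,0.043,-0.111],[-0.04,-0.233,0.29,-0.465,0.043,-0.111],[-0.04,-0.233,0.29,-0.465,0.043,-0.111]]
  ]
}}

```text
t: 4.5
eef_pos: [594.0, -122.4, 173.3]
tcp_rot: [2.412, -0.001, -0.128]
ft_force: [-0.3, -0.6, 0.8]
opening: 0.997
```

```bash
python3 - <<'E'
from cell import env
from h import *
s=env.state();print(s["t"],s["eef_pos"],s["tcp_rot"],s["joints"],np.abs(s["qvel"]).max())
r=env.read_camera("wrist");T=wristT(s,r["mount"])
np.savez("w2.npz",T=T,K=r["mtx"],im=r["image"])
c=proj([584,-197.5,94],r["mtx"],T)[0];print(c)
u,v=map(int,c);u0=max(0,u-80);v0=max(0,v-60);print(u0,v0)
cv2.imwrite("pics/w2.png",cv2.resize(r["image"][v0:v0+120,u0:u0+160,::-1],(800,600),interpolation=cv2.INTER_CUBIC))
E
```

```text
4.5 [ 593.96439425 -122.4259704   173.29768599] [ 2.41208472e+00 -1.11520175e-03 -1.28190076e-01] [-0.02253685  0.61331778  1.68870724 -0.83406467  1.10835805  0.59839474] 0.017583718189762083
[311.85542649 198.71931643]
231 138
```

View pics/w2.png

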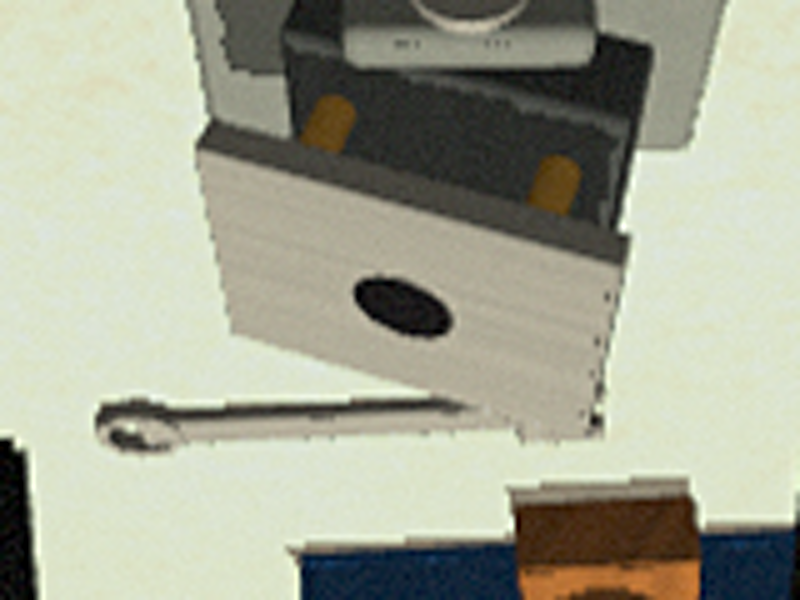

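The second wrist view (upside down, along the tilt axis) shows the plate's face corners at crop (200,152), (625,265), (230,332), (600,437) and the window at (403,306). I'll add these to the fit.

```bash
python3 - <<'E'
s=open("fit.py").read()
s=s.replace('cam={','w2=np.load("w2.npz")\ncam={"v":(w2["K"],w2["T"]),').replace('org={','org={"v":(231,138,5,0,0),').replace('def pts','obs+=[("v",S(-39,33),200,152),("v",S(39,33),625,265),("v",S(-39,-33),230,332),("v",S(39,-33),601,437),("v",S(0,0),403,306)]\ndef pts',1)
s=s.replace('zip("wsd",p[4:].reshape(3,2))','zip("wsdv",p[4:].reshape(4,2))').replace("zeros(6)","zeros(8)")
open("fit.py","w").write(s)
E
python3 fit.py
python3 - <<'E'
from cell import env
from h import *
s=env.state()
a=((556,30,190),down(0.2));b=((520,202,150),down(0.3));k=(520,202,81)
print(step(s,*a),step(a,*b))
E
```

```text
[ 594.86621014 -199.13192148] [-7.30339617 17.87045645] [0.85589987 0.99590411] [0.32461796 0.57027892] bias [-0.04 -0.21  0.98  0.52 -0.53  1.23 -0.01 -0.47]
w ('S', -39, 33) [-1.37  0.56]
w ('S', 39, 33) [-0.17 -0.66]
w ('S', 39, -33) [0.2 0.7]
w ('S', -39, -33) [-0.18 -0.67]
w ('S', 0, 0) [0.4  0.21]
w ('B', -60, 60) [-1.2  -0.19]
w ('B', 60, 60) [ 0.6 -0.6]
w ('B', 60, -60) [0.86 0.96]
s ('S', -39, 33) [ 0.63 -1.34]
s ('S', -39, -33) [-0.61 -0.2 ]
s ('S', 0, 0) [0.11 0.74]
s ('B', 60, -60) [-0.72 -0.55]
s ('B', 60, 60) [-0.34  1.23]
s ('B', -60, 60) [ 0.51 -0.03]
d ('S', -39, -33) [0.42 0.27]
d ('S', 39, -33) [ 0.4  -0.11]
d ('S', 39, 33) [-0.41 -0.26]
d ('S', 0, 0) [-0.34  0.42]
d ('B', 60, 60) [-0.83 -0.61]
d ('B', -60, -60) [ 0.79 -0.54]
d ('B', -60, 60) [0.13 0.34]
v ('S', -39, 33) [-1.28 -0.35]
v ('S', 39, 33) [ 0.4  -0.01]
v ('S', -39, -33) [0.49 0.91]
v ('S', 39, -33) [-2.64  0.15]
v ('S', 0, 0) [ 0.58 -0.18]
face [ 583.90866431 -197.72756732   94.26309937]
[-0.1908, -0.328, -0.367, 0.4606, 0.0753, -0.2004] [-0.0037, -0.5857, 0.1333, -0.0, 0.0, -0.0637]
```

{"fn": "send_rows", "kwargs": {
  "moves": [
    [[-0.19,-0.328,-0.367,0.46,0.075,-0.2],[-0.19,-0.328,-0.367,0.46,0.075,-0.2],[-0.19,-0.328,-0.367,0.46,0.075,-0.2],[-0.19,-0.328,-0.367,0.46,0.075,-0.2],[-0.19,-0.328,-0.367,0.46,0.075,-0.2],[-0.19,-0.328,-0.367,0.46,0.075,-0.2],[-0.19,-0.328,-0.367,0.46,0.075,-0.2]]
  ]
}}

```text
t: 5.13
eef_pos: [557.0, 29.4, 191.5]
tcp_rot: [-3.139, -0.005, 0.202]
ft_force: [-0.4, -0.7, -0.4]
opening: 0.998
```

{"fn": "send_rows", "kwargs": {
  "moves": [
    [[-0.004,-0.586,0.13,0,0,-0.064],[-0.004,-0.586,0.13,0,0,-0.064],[-0.004,-0.586,0.13,0,0,-0.064],[-0.004,-0.586,0.13,0,0,-0.064],[-0.004,-0.586,0.13,0,0,-0.064],[-0.004,-0.586,0.13,0,0,-0.064],[-0.004,-0.586,0.13,0,0,-0.064]]
  ]
}}

```text
t: 5.72
eef_pos: [520.2, 202.1, 150.4]
tcp_rot: [3.139, 0.001, 0.302]
ft_force: [0.3, 0.0, 0.0]
opening: 1.006
```

```bash
python3 - <<'E'
from cell import env
from h import *
s=env.state();print(s["t"],s["eef_pos"],s["tcp_rot"],np.abs(s["qvel"]).max())
r=env.read_camera("wrist");T=wristT(s,r["mount"])
print("proj knob",proj([520,202,100],r["mtx"],T),proj([520,202,80],r["mtx"],T))
for th,z in (("lid_knob",90),("lid",66)):
    for d in env.outline_of("wrist",th)[:2]:
        m=d["region"];ys,xs=np.where(m);print(th,d["xy"],xs.min(),xs.max(),ys.min(),ys.max(),d["confidence"],onz(d["xy"],r["mtx"],T,z))
# ellipse fit of the lid rim
ed=None
cv2.imwrite("pics/w3.png",r["image"][:,:,::-1])
E
```

```text
5.7167 [520.16781352 202.13402003 150.37453586] [3.13926429e+00 7.63660531e-04 3.01790764e-01] 0.030383648969149173
proj knob [[312.36190261 216.76863945]] [[312.44664445 208.0993991 ]]
lid_knob [309.1, 221.7] 292 331 196 239 0.58 [519.85891533 193.5621886   90.        ]
lid [311.4, 200.3] 232 392 124 277 0.81 [518.41816577 203.88363848  66.        ]
lid [308.0, 222.3] 292 331 196 239 0.6 [521.59712712 183.45910362  66.        ]
```

View pics/w3.png

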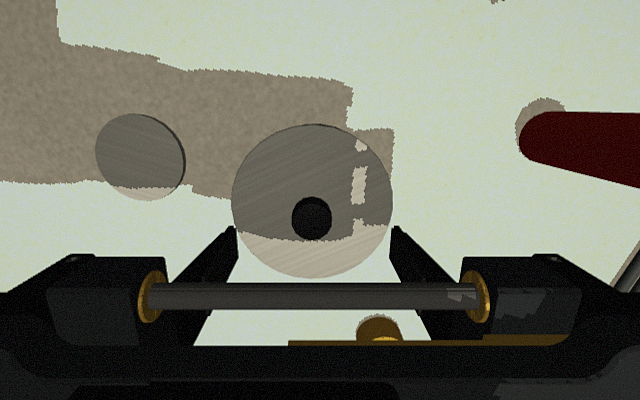

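The wrist view agrees: lid disc spans columns 232–392, knob centre at (312,217), matching a knob at (520,202). Descending to grasp.

{"fn": "send_rows", "kwargs": {
  "moves": [
    [[0,0,0.08,0,0,0],[0,0,0.16,0,0,0],[0,0,0.21,0,0,0],[0,0,0.233,0,0,0],[0,0,0.233,0,0,0],[0,0,0.233,0,0,0]]
  ]
}}

```text
t: 6.37
eef_pos: [520.0, 201.7, 80.2]
tcp_rot: [3.139, 0.002, 0.301]
ft_force: [-0.4, 0.1, 0.9]
opening: 1.001
```

{"fn": "send_rows", "kwargs": {
  "moves": [
    [[0,0,0,0,0,0],[0,0,0,0,0,0],[0,0,0,0,0,0],[0,0,0,0,0,0],[0,0,0,0,0,0],[0,0,0,0,0,0],[0,0,0,0,0,0],[0,0,0,0,0,0],[0,0,0,0,0,0],[0,0,0,0,0,0]]
  ],
  "grip": 1
}}

```text
t: 7.2
eef_pos: [519.4, 202.3, 79.7]
tcp_rot: [3.139, 0.003, 0.302]
ft_force: [-0.5, 0.3, 0.4]
opening: 0.359
```

{"fn": "send_rows", "kwargs": {
  "moves": [
    [[0,0,-0.03,0,0,0],[0,0,-0.08,0,0,0],[0,0,-0.15,0,0,0],[0,0,-0.22,0,0,0],[0,0,-0.25,0,0,0],[0,0,-0.25,0,0,0],[0,0,-0.25,0,0,0]]
  ]
}}

```text
t: 7.78
eef_pos: [519.3, 202.6, 154.6]
tcp_rot: [3.139, 0.002, 0.302]
ft_force: [-0.4, 0.1, -2.6]
opening: 0.329
```

```bash
python3 - <<'E'
from cell import env
from h import *
s=env.state();print(s["eef_pos"],s["tcp_rot"],s["opening"])
print(step(s,(470,10,100),down(0.3)))
C=load(env)
i=C["scene"]["image"][150:270,260:420,::-1];cv2.imwrite("pics/s4.png",cv2.resize(i,(640,480)))
for c in C:
    for th in ("bar","disc","lid_knob","sample"):
        for d in env.look_for(c,th)[:2]:print(c,th,np.round(d["xy"]),round(d["confidence"],2),onz(d["xy"],C[c]["mtx"],C[c]["T"],10 if th!="sample" else 40).round())
E
```

```text
[519.32946696 202.55822726 154.57900866] [3.13872483e+00 2.41077286e-03 3.01755271e-01] 0.3285974237872156
[-0.3473, 0.5635, 0.1844, 0.0018, 0.0015, 0.0011]
scene bar [290. 147.] 0.65 [ 346. -154.   10.]
scene disc [377. 182.] 0.63 [335. 191.  10.]
scene lid_knob [431. 250.] 0.16 [493. 445.  10.]
scene sample [357. 224.] 0.65 [544. 214.  40.]
scene sample [350. 233.] 0.54 [583. 211.  40.]
side bar [404. 219.] 0.49 [ 341. -103.   10.]
side disc [354. 273.] 0.87 [340. 181.  10.]
side lid_knob [260. 381.] 0.67 [331. 597.  10.]
side sample [310. 254.] 0.67 [479. 232.  40.]
side sample [304. 247.] 0.63 [510. 226.  40.]
```

{"fn": "send_rows", "kwargs": {
  "moves": [
    [[-0.06,0.1,0,0,0,0],[-0.14,0.23,0.04,0,0,0],[-0.21,0.35,0.09,0,0,0],[-0.28,0.46,0.15,0,0,0],[-0.33,0.54,0.185,0,0,0],[-0.347,0.563,0.185,0.002,0,0],[-0.347,0.563,0.185,0.002,0,0],[-0.347,0.563,0.185,0.002,0,0]]
  ]
}}

```text
t: 8.95
eef_pos: [470.7, 10.0, 100.2]
tcp_rot: [-3.141, 0.002, 0.3]
ft_force: [0.6, 0.8, -2.7]
opening: 0.33
```

{"fn": "send_rows", "kwargs": {
  "moves": [
    [[0,0,0.07,0,0,0],[0,0,0.14,0,0,0],[0,0,0.2,0,0,0],[0,0,0.22,0,0,0],[0,0,0.23,0,0,0],[0,0,0.235,0,0,0]]
  ]
}}

```text
t: 9.45
eef_pos: [470.6, 10.9, 29.7]
tcp_rot: [-3.142, 0.002, 0.303]
ft_force: [0.0, 1.0, -2.5]
opening: 0.33
```

{"fn": "send_rows", "kwargs": {
  "moves": [
    [[0,0,0.006,0,0,0],[0,0,0.01,0,0,0],[0,0,0.013,0,0,0],[0,0,0.013,0,0,0]]
  ]
}}

```text
t: 9.78
eef_pos: [470.6, 10.3, 26.8]
tcp_rot: [3.141, 0.001, 0.302]
ft_force: [-0.4, 4.1, 9.2]
opening: 0.331
```

The force shows the lid is down. Releasing.

{"fn": "send_rows", "kwargs": {
  "moves": [
    [[0,0,0,0,0,0],[0,0,0,0,0,0],[0,0,0,0,0,0],[0,0,0,0,0,0],[0,0,0,0,0,0],[0,0,0,0,0,0]]
  ],
  "grip": -0.3
}}

```text
t: 10.28
eef_pos: [470.1, 10.1, 25.5]
tcp_rot: [-3.141, 0.003, 0.302]
ft_force: [0.0, 0.1, -0.2]
opening: 0.638
```

{"fn": "send_rows", "kwargs": {
  "moves": [
    [[0,0,-0.05,0,0,0],[0,0,-0.15,0,0,0],[0,0,-0.28,0,0,0],[0,0,-0.42,0,0,0],[0,0,-0.5,0,0,0],[0,0,-0.5,0,0,0]]
  ]
}}

```text
t: 10.78
eef_pos: [472.2, 10.1, 180.2]
tcp_rot: [3.139, -0.005, 0.302]
ft_force: [-0.3, -0.8, -0.0]
opening: 0.651
```

```bash
python3 - <<'E'
from cell import env
from h import *
s=env.state();print(s["t"],s["eef_pos"],s["tcp_rot"],s["opening"])
print(step(s,(520,202,150),down(0.3)))
C=load(env)
for c in C:
    for d in env.look_for(c,"lid_knob")[:2]:print(c,np.round(d["xy"]),round(d["confidence"],2),onz(d["xy"],C[c]["mtx"],C[c]["T"],36).round(), proj([470.6,10.6,36],C[c]["mtx"],C[c]["T"]))
E
```

```text
10.7833 [472.16310919  10.09392361 180.16453043] [ 3.13867065 -0.00456365  0.30185256] 0.6506894031952765
[0.342, -0.5637, 0.1005, 0.0019, -0.0029, 0.0012]
side [261. 381.] 0.62 [320. 600.  36.] [[354.63508574 214.71022124]]
side [357. 214.] 0.59 [468.   3.  36.] [[354.63508574 214.71022124]]
```

{"fn": "send_rows", "kwargs": {
  "moves": [
    [[0.342,-0.564,0.1,0.002,-0.003,0.001],[0.342,-0.564,0.1,0.002,-0.003,0.001],[0.342,-0.564,0.1,0.002,-0.003,0.001],[0.342,-0.564,0.1,0.002,-0.003,0.001],[0.342,-0.564,0.1,0.002,-0.003,0.001],[0.342,-0.564,0.1,0.002,-0.003,0.001],[0.342,-0.564,0.1,0.002,-0.003,0.001],[0.342,-0.564,0.1,0.002,-0.003,0.001]]
  ],
  "grip": 0.16
}}

```text
t: 11.65
eef_pos: [517.3, 201.8, 144.0]
tcp_rot: [-3.138, 0.01, 0.301]
ft_force: [-0.2, -0.2, -0.6]
opening: 0.423
```

```bash
python3 - <<'E'
from cell import env
from h import *
s=env.state();print(s["t"],s["eef_pos"],s["tcp_rot"],s["opening"])
r=env.read_camera("wrist");T=wristT(s,r["mount"])
np.savez("w5.npz",T=T,K=r["mtx"],im=r["image"])
for d in env.outline_of("wrist","sample")[:2]:
    m=d["region"];ys,xs=np.where(m);print(d["xy"],xs.min(),xs.max(),ys.min(),ys.max(),d["confidence"],onz(d["xy"],r["mtx"],T,30))
cv2.imwrite("pics/w5.png",cv2.resize(r["image"][110:260,220:420,::-1],(800,600),interpolation=cv2.INTER_CUBIC))
E
```

```text
11.65 [517.3421293  201.79427908 144.0084631 ] [-3.13821593  0.01009398  0.30063464] 0.4230561733721987
[324.8, 190.6] 294 358 162 217 0.79 [526.37875993 207.93677301  30.        ]
```

View pics/w5.png

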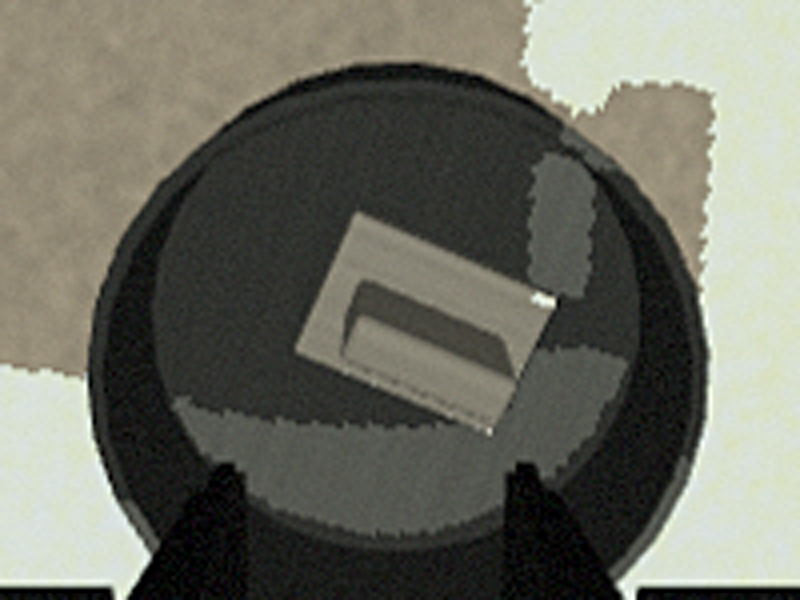

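The open pot shows the sample standing in it: foot plate corners in the crop at (358,212), (557,300), (490,433), (296,350), with the stem along the long side.

```bash
cat > fs.py <<'E'
from h import *
w=np.load("w5.npz")
px=np.array([(358,212),(557,300),(490,433),(296,350)])/4+[220,110]-.4
tx=np.array([(354,316),(517,377)])/4+[220,110]-.4
P=np.array([onz(p,w["K"],w["T"],13) for p in px]);print(P.round(1))
print(np.linalg.norm(np.roll(P,-1,0)-P,axis=1))
def f(q):
    Rz=R.from_euler("z",q[2]);c=[(-28,20,8),(28,20,8),(28,-20,8),(-28,-20,8)]
    X=np.array([q[0],q[1],5])+Rz.apply(c);return (proj(X,w["K"],w["T"])-px).ravel()
s=least_squares(f,[525,206,np.arctan2(*(P[1]-P[0])[1::-1])])
print(s.x,np.degrees(s.x[2]),s.fun.round(2))
Rz=R.from_euler("z",s.x[2]);X=np.array([s.x[0],s.x[1],5])+Rz.apply([(-20,6,46),(20,6,46),(20,-6,46),(-20,-6,46)])
print((proj(X,w["K"],w["T"])+.4-[220,110])*4)
E
python3 fs.py; python3 -c "
from cell import env
s=env.state();print(s['eef_pos'],s['tcp_rot'],s['joints'])"
```

```text
[[504.6 226.4  13. ]
 [559.2 219.9  13. ]
 [554.6 180.8  13. ]
 [499.8 187.4  13. ]]
[55.00638176 39.3056005  55.16329991 39.22137889]
[ 5.29569866e+02  2.03583654e+02 -1.18725586e-01] -6.802475004903113 [-0.29 -0.52  0.6  -0.06  0.21  0.48 -0.52  0.21]
[[360.20875634 312.06670305]
 [522.91042866 382.60410562]
 [499.67707889 428.29483721]
 [338.5243356  359.32383528]]
[517.73522913 201.14512773 144.8394817 ] [-3.1382162   0.00862459  0.29902102] [ 0.25022379  0.48946585  1.81027085  0.00392676  0.85063878 -0.05138534]
```

```bash
python3 - <<'E'
from cell import env
from h import *
s=env.state()
b=((529.6,203.6,110),down(1.452)); print(step(s,*b))
E
```

```text
[0.0412, 0.0042, 0.1158, -0.0051, 0.0036, -0.734]
```

{"fn": "send_rows", "kwargs": {
  "moves": [
    [[0.041,0.004,0.116,-0.005,0.004,-0.734],[0.041,0.004,0.116,-0.005,0.004,-0.734],[0.041,0.004,0.116,-0.005,0.004,-0.734],[0.041,0.004,0.116,-0.005,0.004,-0.734],[0.041,0.004,0.116,-0.005,0.004,-0.734],[0.041,0.004,0.116,-0.005,0.004,-0.734],[0.041,0.004,0.116,-0.005,0.004,-0.734],[0.041,0.004,0.116,-0.005,0.004,-0.734],[0.041,0.004,0.116,-0.005,0.004,-0.734],[0.041,0.004,0.116,-0.005,0.004,-0.734],[0.041,0.004,0.116,-0.005,0.004,-0.734]]
  ]
}}

```text
t: 12.67
eef_pos: [529.9, 203.5, 110.6]
tcp_rot: [3.14, -0.001, 1.453]
ft_force: [0.5, -0.2, 0.4]
opening: 0.418
```

```bash
python3 - <<'E'
from cell import env
from h import *
s=env.state();print(s["t"],s["eef_pos"],s["tcp_rot"],s["opening"],s["joints"])
print(step(s,(529.6,203.6,25),down(1.452)))
r=env.read_camera("wrist");T=wristT(s,r["mount"])
for th in ["sample","pot"]:
  for d in env.outline_of("wrist",th)[:1]:
    ys,xs=np.where(d["region"]);print(th,d["xy"],xs.min(),xs.max(),ys.min(),ys.max(),d["confidence"])
Rz=R.from_euler("z",-.1187)
P=np.array([529.6,203.6,5])+Rz.apply([(a*28,b*20,8) for a in(-1,1) for b in (-1,1)]+[(a*20,b*6,46) for a in(-1,1) for b in (-1,1)])
print(proj(P,r["mtx"],T).round())
cv2.imwrite("pics/w6.png",cv2.resize(r["image"][110:260,220:420,::-1],(800,600),interpolation=cv2.INTER_CUBIC))
E
```

```text
12.6667 [529.92773069 203.54993762 110.63131887] [ 3.14015825e+00 -1.04000618e-03  1.45274646e+00] 0.4182654939423128 [ 2.50170368e-01  5.47975601e-01  1.81589407e+00  6.48126116e-04
  7.76010479e-01 -1.20303754e+00]
[-0.0003, -0.0015, 0.2854, 0.0009, -0.0007, 0.0005]
sample [312.5, 194.2] 291 337 165 233 0.7
pot [293.2, 194.3] 218 395 114 281 0.59
[[291. 168.]
 [337. 168.]
 [293. 227.]
 [335. 227.]
 [306. 188.]
 [322. 188.]
 [307. 236.]
 [321. 236.]]
```

{"fn": "send_rows", "kwargs": {
  "moves": [
    [[0,0,0.07,0,0,0],[0,0,0.14,0,0,0],[0,0,0.2,0,0,0],[0,0,0.25,0,0,0],[0,0,0.275,0,0,0],[0,0,0.285,0,0,0],[0,0,0.285,0,0,0]]
  ]
}}

```text
t: 13.4
eef_pos: [529.9, 204.7, 24.7]
tcp_rot: [3.141, -0.001, 1.452]
ft_force: [-0.9, -0.4, 0.9]
opening: 0.421
```

{"fn": "send_rows", "kwargs": {
  "moves": [
    [[0,0,0,0,0,0],[0,0,0,0,0,0],[0,0,0,0,0,0],[0,0,0,0,0,0],[0,0,0,0,0,0],[0,0,0,0,0,0],[0,0,0,0,0,0]]
  ],
  "grip": 1
}}

```text
t: 13.98
eef_pos: [530.1, 204.9, 25.3]
tcp_rot: [3.14, -0.001, 1.453]
ft_force: [-0.5, -0.6, 6.5]
opening: 0.126
```

Gripped (12 mm). Lifting.

{"fn": "send_rows", "kwargs": {
  "moves": [
    [[0,0,-0.03,0,0,0],[0,0,-0.1,0,0,0],[0,0,-0.2,0,0,0],[0,0,-0.32,0,0,0],[0,0,-0.45,0,0,0],[0,0,-0.5,0,0,0],[0,0,-0.5,0,0,0],[0,0,-0.5,0,0,0]]
  ]
}}

```text
t: 14.65
eef_pos: [529.6, 204.7, 175.5]
tcp_rot: [3.139, -0.002, 1.453]
ft_force: [-0.8, 0.1, -2.6]
opening: 0.119
```

```bash
python3 - <<'E'
from cell import env
from h import *
s=env.state();print(s["t"],s["eef_pos"],s["tcp_rot"],s["opening"],s["ft_force"])
r=env.read_camera("wrist");T=wristT(s,r["mount"])
# expected foot top corners in tool frame: TCP 20 above underside (tool: x=sample y, y ~ sample x)
P=np.array([(a*20,b*28,12) for a in(-1,1) for b in (-1,1)]+[(a*6,b*20,-26) for a in(-1,1) for b in (-1,1)])
print(proj(P,r["mtx"],r["mount"]).round(1))
for d in env.outline_of("wrist","sample")[:1]:
    ys,xs=np.where(d["region"]);print(d["xy"],xs.min(),xs.max(),ys.min(),ys.max(),d["confidence"])
cv2.imwrite("pics/w7.png",cv2.resize(r["image"][160:280,240:400,::-1],(800,600),interpolation=cv2.INTER_CUBIC))
p=np.array([584,-198,94.3])
E
```

```text
14.65 [529.63354316 204.74799112 175.52507297] [ 3.13907142e+00 -1.55992007e-03  1.45317484e+00] 0.11857574108351342 [-0.84772724  0.07054389 -2.56129059]
[[281.6 196.3]
 [284.1 277.1]
 [347.2 196.3]
 [344.4 277.1]
 [302.6 233.9]
 [303.3 302.9]
 [326.8 233.9]
 [325.8 302.9]]
[310.6, 219.5] 281 346 192 281 0.79
```

View pics/w7.png

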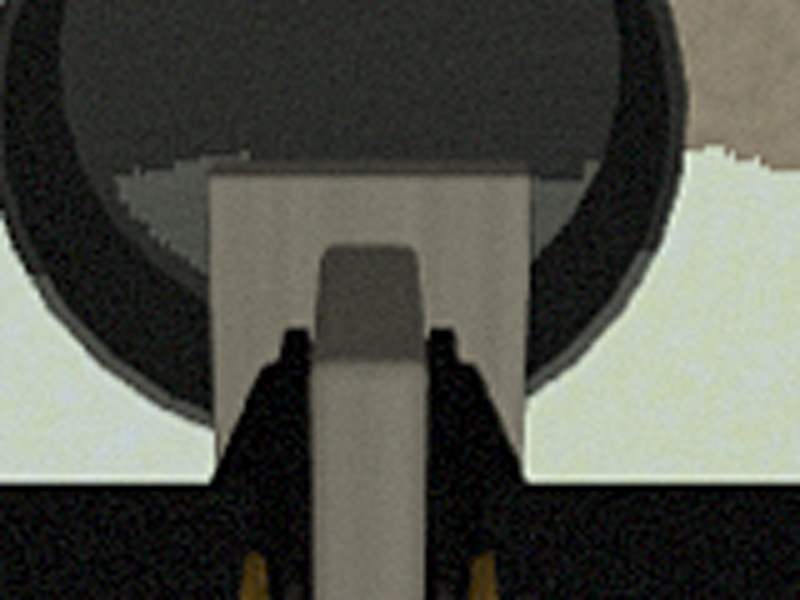

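The wrist view shows the sample held squarely, foot edge at row 195 against 196 expected, columns 282–346 against 282–347. Now to a hover over the seat.

```bash
cat >> h.py <<'E'
AX=np.array([594.9,-199.1,60.]);YAW=np.radians(-7.3);TILT=np.radians(17.9)
def goal(h,dx=0.8,dy=0.,tilt=None):
    "TCP pose with the sample's underside h mm above the tilt axis (36 = face, 29 = half sunk)"
    Rs=R.from_euler("z",YAW)*R.from_euler("y",-(TILT if tilt is None else tilt))
    x,y,n=Rs.as_matrix().T
    return AX+n*(h+20.3)+x*dx+y*dy, R.from_matrix(np.c_[y,x,-n])
E
python3 - <<'E'
from cell import env
from h import *
s=env.state()
m=((575,20,190),down(1.45)); g=goal(61)
print(g[0],step(s,*m),step(m,*g))
E
```

```text
[ 570.86955436 -196.02162892  137.61051033] [-0.5929, 0.2243, -0.0546, -0.0004, -0.0002, 0.0019] [-0.7165, 0.0731, 0.1746, -0.1989, -0.0007, 0.0042]
```

{"fn": "send_rows", "kwargs": {
  "moves": [
    [[-0.09,0.03,-0.055,0,0,0],[-0.22,0.08,-0.055,0,0,0],[-0.35,0.13,-0.055,0,0,0],[-0.48,0.18,-0.055,0,0,0],[-0.593,0.224,-0.055,0,0,0.002],[-0.593,0.224,-0.055,0,0,0.002]]
  ]
}}

```text
t: 15.25
eef_pos: [576.5, 14.7, 189.4]
tcp_rot: [-3.141, 0.0, 1.446]
ft_force: [-0.4, -0.0, -1.2]
opening: 0.123
```

{"fn": "send_rows", "kwargs": {
  "moves": [
    [[-0.13,0.02,0.0,-0.05,0,0],[-0.26,0.04,0.0,-0.1,0,0],[-0.39,0.06,0.0,-0.15,0,0],[-0.52,0.073,0.05,-0.199,0,0.004],[-0.63,0.073,0.1,-0.199,0,0.004],[-0.7,0.073,0.15,-0.199,0,0.004],[-0.716,0.073,0.175,-0.199,0,0.004],[-0.716,0.073,0.175,-0.199,0,0.004],[-0.716,0.073,0.175,-0.199,0,0.004]]
  ]
}}

```text
t: 16.0
eef_pos: [571.2, -194.9, 137.5]
tcp_rot: [2.83, -0.003, 1.444]
ft_force: [0.2, -0.2, -1.7]
opening: 0.125
```

```bash
python3 - <<'E'
from cell import env
from h import *
s=env.state();print(s["t"],s["eef_pos"],s["tcp_rot"],s["opening"],s["ft_force"],s["moment"],s["joints"])
print("to goal",step(s,*goal(61)),"goal44",step(s,*goal(44)))
r=env.read_camera("wrist");T=wristT(s,r["mount"])
n=goal(0)[1].as_matrix()[:,2]*-1;G=goal(0)[1].as_matrix();Y,X=G[:,0],G[:,1]
f=AX+n*36
P=np.array([f+a*39*X+b*33*Y for a in(-1,1) for b in(-1,1)])
uv=proj(P,r["mtx"],T);print(uv.round(1))
im=r["image"][:,:,::-1].copy();np.savez("w8.npz",im=r["image"],K=r["mtx"],T=T)
c=cv2.resize(im[120:270,220:420],(800,600),interpolation=cv2.INTER_CUBIC)
for u,v in uv: cv2.circle(c,(int((u-220+.5)*4),int((v-120+.5)*4)),4,(0,0,255),1)
cv2.imwrite("pics/w8.png",c)
E
```

```text
16.0 [ 571.17925467 -194.88868726  137.5106192 ] [ 2.83023087 -0.00318299  1.4435712 ] 0.12517678542498864 [ 0.22336881 -0.1527853  -1.6898981 ] [0.12900209 0.10755118 0.00244903] [-0.48707765  0.47873263  1.90781261  0.24419683  0.47565442 -2.13183515]
to goal [-0.0039, -0.0004, -0.0005, -0.0007, -0.002, -0.0005] goal44 [-0.0041, -0.0004, 0.0562, -0.0007, -0.002, -0.0005]
[[265.4 166.5]
 [359.2 166.4]
 [270.  265.4]
 [354.8 265.2]]
```

View pics/w8.png

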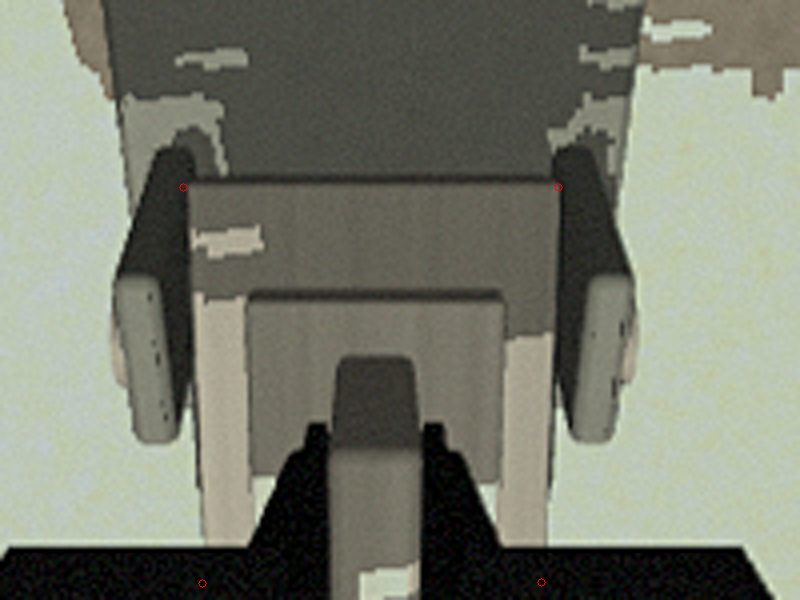

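The hover view shows the foot squarely above the plate: foot columns 246–502, plate 187–560, the plate's lower edge parallel at row 181, and predictions (red) within 1.5 raw px. Tilt is the least certain figure, so I'll refine it from the edges.

```bash
python3 - <<'E'
from h import *
w=np.load("w8.npz");g=cv2.GaussianBlur(w["im"].astype(float),(0,0),.7);K,T=w["K"],w["T"]
def trace(u0,u1,r0,r1,rows):
    out=[]
    for r in rows:
        uc=u0+(u1-u0)*(r-r0)/(r1-r0);us=np.arange(uc-3,uc+3.01,.1)
        p=np.array([[np.interp(u,np.arange(640),g[r,:,c]) for c in range(3)] for u in us])
        d=np.linalg.norm(np.gradient(p,axis=0),axis=1);k=d.argmax()
        if 0<k<len(us)-1 and d[k]>1: out.append((us[k],r))
    o=np.array(out)
    for _ in range(4):
        c=np.polyfit(o[:,1],o[:,0],1);e=o[:,0]-np.polyval(c,o[:,1]);o=o[np.abs(e)<max(.25,2*e.std())]
    return c,o,e.std()
L=trace(220+187/4-.4,220+203/4-.4,165,256,range(168,255));Rr=trace(220+560/4-.4,220+548/4-.4,165,256,range(168,255))
for n,q in(("L",L),("R",Rr)):print(n,q[0],len(q[1]),q[2],q[1][[0,-1]])
row=120+181/4-.4
top=np.array([[np.polyval(L[0],row),row],[np.polyval(Rr[0],row),row]]);print(top)
# fit plate pose: face centre height h, dx, dy, tilt ; yaw fixed
def model(q):
    x,y,yaw,t,=q[:4];h=36
    Rs=R.from_euler("z",yaw)*R.from_euler("y",-t);X,Y,N=Rs.as_matrix().T
    f=np.array([x,y,60])+N*36
    return f,X,Y
def res(q):
    f,X,Y=model(q);r=[]
    for b,(c,o,_) in((1,Rr),(-1,L)):
        pass
    out=[]
    for b,(c,o,_) in((-1,L),(1,Rr)):
        P=np.array([f+a*X+b*33*Y for a in np.linspace(-39,33,12)]);uv=proj(P,K,T);out+=list((uv[:,0]-np.polyval(c,uv[:,1]))/.3)
    uv=proj(np.array([f-39*X-33*Y,f-39*X+33*Y]),K,T);out+=list((uv[:,1]-row)/.4*2)
    return np.array(out)
for t in (16,18,20,22):
    q=least_squares(lambda v:res(np.r_[v,np.radians(t)]),[594.9,-199.1,np.radians(-7.3)])
    print(t,q.x[:2],np.degrees(q.x[2]),q.cost)
E
```

```text
L [2.86187445e-02 2.62143376e+02] 76 0.4475248554943969 [[266.58186813 168.        ]
 [269.86208791 254.        ]]
R [-2.80277855e-02  3.63863723e+02] 76 0.4980949980988723 [[359.6010989  168.        ]
 [356.36593407 254.        ]]
[[266.86117623 164.85      ]
 [359.24334223 164.85      ]]
16 [ 592.16116972 -198.21674599] -7.325183591032682 64.70887657135813
18 [ 593.81991899 -198.42906823] -7.328605105640401 33.29929843275014
20 [ 595.43406956 -198.63574122] -7.332055040259723 15.286300973013526
22 [ 597.00165123 -198.83651189] -7.335530810979028 10.862025633083656
```

```bash
python3 - <<'E'
from h import *
def trace(im,a,b,w=3,n=120,vert=True):
    g=cv2.GaussianBlur(im.astype(np.float32),(0,0),.6);a,b=np.array(a,float),np.array(b,float);d=(b-a)/np.linalg.norm(b-a);nn=np.array([-d[1],d[0]])
    t=np.linspace(.06,.94,n);s=np.arange(-w,w+.01,.1)
    P=(a+t[:,None]*(b-a))[:,None]+s[None,:,None]*nn
    v=cv2.remap(g,P[...,0].astype(np.float32),P[...,1].astype(np.float32),cv2.INTER_LINEAR)
    G=np.linalg.norm(np.gradient(v,axis=1),axis=2);k=G.argmax(1);ok=(k>0)&(k<len(s)-1);tt,ss=t[ok],s[k[ok]]
    for _ in range(5):
        c=np.polyfit(tt,ss,1);e=ss-np.polyval(c,tt);m=np.abs(e)<max(.3,2*e.std());tt,ss=tt[m],ss[m]
    f=lambda x:a+x*(b-a)+np.polyval(c,x)*nn
    return f(0),f(1),len(tt),e.std()
v=np.load("w2.npz");c2=lambda u,w:(231+u/5-.4,138+w/5-.4)
E={}
for nm,a,b in(("near",(200,152),(625,265)),("nearlow",(212,120),(628,236)),("far",(230,332),(470,405)),("left",(200,152),(230,332)),("cheek",(355,67),(590,67))):
    E[nm]=trace(v["im"],c2(*a),c2(*b));p,q,n,s=E[nm];d=q-p;print(nm,p.round(2),q.round(2),n,round(s,2),"deg",np.degrees(np.arctan2(d[1],d[0])).round(2))
def ang(P,Q):
    d=np.diff(proj(np.array([P,Q]),v["K"],v["T"]),axis=0)[0];return np.degrees(np.arctan2(d[1],d[0])).round(2)
ya=np.radians(-7.3)
for t in(16,18,20,22):
    Rs=R.from_euler("z",ya)*R.from_euler("y",-np.radians(t));X,Y,N=Rs.as_matrix().T;f=np.array([583.9,-197.7,94.3])
    print(t,"near",ang(f-39*X+33*Y,f+39*X+33*Y),"nearlow",ang(f-39*X+33*Y-8*N,f+39*X+33*Y-8*N),"far",ang(f-39*X-33*Y,f+20*X-33*Y))
Rs=R.from_euler("z",ya);X,Y,_=Rs.as_matrix().T;c=np.array([594.9,-199.1,72]);print("horizontal",ang(c+45*Y-25*X,c+45*Y+25*X))
E
```

```text
near [270.77 167.35] [355.47 191.09] 113 0.35 deg 15.66
nearlow [273.11 161.2 ] [356.36 184.24] 99 0.3 deg 15.47
far [276.61 203.96] [324.46 219.05] 84 0.36 deg 17.51
left [269.09 168.25] [276.68 203.99] 109 0.2 deg 78.02
cheek [301.6  150.85] [348.6  151.05] 120 0.57 deg 0.24
16 near 13.23 nearlow 13.02 far 14.2
18 near 14.93 nearlow 14.69 far 16.01
20 near 16.64 nearlow 16.37 far 17.83
22 near 18.36 nearlow 18.06 far 19.65
horizontal -0.07
```

```bash
sed -i 's/^AX=.*/AX=np.array([595.2,-198.6,60.]);YAW=np.radians(-7.3);TILT=np.radians(19.2)/; s/dx=0.8/dx=1.0/' h.py; python3 - <<'E'
from cell import env
from h import *
s=env.state();print(s["eef_pos"],step(s,*goal(42)))
E
```

```text
[ 571.58332259 -194.56120934  138.297947  ] [-0.0035, -0.0057, 0.0652, -0.0143, -0.0018, 0.0001]
```

{"fn": "send_rows", "kwargs": {
  "moves": [
    [[0,-0.003,0.02,-0.008,0,0],[0,-0.005,0.045,-0.014,-0.001,0],[0,-0.005,0.06,-0.014,-0.001,0],[0,-0.005,0.065,-0.014,-0.001,0],[0,-0.005,0.065,-0.014,-0.001,0],[0,-0.005,0.065,-0.014,-0.001,0]]
  ]
}}

```text
t: 16.55
eef_pos: [576.4, -195.7, 120.0]
tcp_rot: [2.806, -0.0, 1.444]
ft_force: [1.1, -0.5, -1.7]
opening: 0.127
```

```bash
cat > st.py <<'E'
from cell import env
from h import *
L=[env.state()]
for _ in range(4): env.read_camera("wrist");L.append(env.state())
p=np.mean([s["eef_pos"] for s in L],0);F=np.mean([s["ft_force"] for s in L],0);M=np.mean([s["moment"] for s in L],0)
s=dict(L[-1]);s["eef_pos"]=p;s["tcp_rot"]=R.from_euler("xyz",[q["tcp_rot"] for q in L]).mean().as_euler("xyz")
G=goal(0)[1]
print("t",s["t"],"pos std",np.std([q["eef_pos"] for q in L],0).round(2))
print("force tool",G.inv().apply(F).round(2),"std",np.std([q["ft_force"] for q in L],0).round(2),"moment tool",G.inv().apply(M).round(3))
d=G.inv().apply(p-goal(29)[0]);print("tool offset from half-sunk goal (mm)",d.round(2),"turn deg",np.degrees((G.inv()*R.from_euler("xyz",s["tcp_rot"])).as_rotvec()).round(2))
E
python3 st.py
```

```text
t 16.75 pos std [0.07 0.17 0.04]
force tool [-0.18 -0.57  1.5 ] std [0.57 0.61 0.26] moment tool [0.118 0.09  0.022]
tool offset from half-sunk goal (mm) [  0.17   0.73 -13.67] turn deg [-0.07  0.03 -0.01]
```

{"fn": "send_rows", "kwargs": {
  "moves": [
    [[0,-0.002,0.006,0,0,0],[0,-0.002,0.012,0,0,0],[0,-0.002,0.013,0,0,0],[0,-0.002,0.015,0,0,0],[0,-0.002,0.015,0,0,0],[0,-0.002,0.015,0,0,0]]
  ]
}}

```text
t: 17.25
eef_pos: [577.0, -196.3, 115.1]
tcp_rot: [2.806, -0.001, 1.443]
ft_force: [-0.4, -0.7, -1.8]
opening: 0.124
```

```bash
python3 st.py
```

```text
t 17.45 pos std [0.02 0.01 0.04]
force tool [-0.01 -0.73  1.31] std [0.13 0.44 0.56] moment tool [0.166 0.078 0.041]
tool offset from half-sunk goal (mm) [-0.07 -0.18 -8.83] turn deg [-0.04  0.03  0.02]
```

{"fn": "send_rows", "kwargs": {
  "moves": [
    [[0,0,0.003,0,0,0],[0,0,0.005,0,0,0],[0,0,0.005,0,0,0],[0,0,0.005,0,0,0]]
  ]
}}

```text
t: 17.78
eef_pos: [577.5, -196.4, 113.8]
tcp_rot: [2.806, -0.0, 1.443]
ft_force: [-0.4, 0.2, -0.5]
opening: 0.129
```

```bash
python3 st.py
```

```text
t 17.9833 pos std [0.01 0.01 0.01]
force tool [ 0.09 -0.52 -0.37] std [0.67 0.38 0.43] moment tool [0.2   0.088 0.033]
tool offset from half-sunk goal (mm) [-0.07 -0.12 -7.41] turn deg [-0.05  0.03  0.01]
```

{"fn": "send_rows", "kwargs": {
  "moves": [
    [[0,0,0.003,0,0,0],[0,0,0.005,0,0,0],[0,0,0.005,0,0,0],[0,0,0.005,0,0,0]]
  ]
}}

```text
t: 18.32
eef_pos: [578.0, -196.5, 112.4]
tcp_rot: [2.806, -0.0, 1.443]
ft_force: [-0.1, 0.3, 1.0]
opening: 0.12
```

```bash
python3 st.py
```

```text
t 18.5167 pos std [0.01 0.02 0.01]
force tool [ 0.   -0.05 -1.45] std [0.45 0.41 0.71] moment tool [0.175 0.067 0.038]
tool offset from half-sunk goal (mm) [-0.07 -0.12 -5.86] turn deg [-0.05  0.03  0.01]
```

{"fn": "send_rows", "kwargs": {
  "moves": [
    [[0,0,0.003,0,0,0],[0,0,0.005,0,0,0],[0,0,0.005,0,0,0],[0,0,0.005,0,0,0]]
  ]
}}

```text
t: 18.85
eef_pos: [578.5, -196.6, 110.9]
tcp_rot: [2.806, -0.001, 1.443]
ft_force: [-1.6, -0.7, 2.4]
opening: 0.126
```

```bash
python3 st.py
```

```text
t 19.05 pos std [0.01 0.01 0.02]
force tool [-0.55 -0.39 -2.34] std [0.26 0.23 0.35] moment tool [0.214 0.089 0.015]
tool offset from half-sunk goal (mm) [-0.07 -0.14 -4.35] turn deg [-0.05  0.03  0.01]
```

{"fn": "send_rows", "kwargs": {
  "moves": [
    [[0,0,0.004,0,0,0],[0,0,0.008,0,0,0],[0,0,0.01,0,0,0],[0,0,0.01,0,0,0],[0,0,0.01,0,0,0]]
  ]
}}

```text
t: 19.47
eef_pos: [579.4, -196.7, 108.1]
tcp_rot: [2.806, -0.001, 1.443]
ft_force: [-2.3, -0.2, 2.8]
opening: 0.121
```

```bash
python3 st.py;python3 - <<'E'
from cell import env
from h import *
s=env.state();r=env.read_camera("wrist");T=wristT(s,r["mount"])
np.savez("w9.npz",im=r["image"],K=r["mtx"],T=T)
sd=env.read_camera("side");sc=env.read_camera("scene")
c=np.zeros((600,800,3),np.uint8)
c[:400,:533]=cv2.resize(r["image"][150:240,253:373,::-1],(533,400),interpolation=cv2.INTER_CUBIC)
c[:260,535:795]=cv2.resize(sd["image"][130:195,328:393,::-1],(260,260),interpolation=cv2.INTER_CUBIC)
c[300:560,535:795]=cv2.resize(sc["image"][145:210,210:275,::-1],(260,260),interpolation=cv2.INTER_CUBIC)
cv2.imwrite("pics/w9.png",c)
E
```

```text
t 19.6667 pos std [0.01 0.01 0.03]
force tool [-0.14 -0.39 -4.04] std [0.31 0.39 0.54] moment tool [0.284 0.017 0.032]
tool offset from half-sunk goal (mm) [-0.07 -0.16 -1.36] turn deg [-0.05  0.03  0.02]
```

View pics/w9.png

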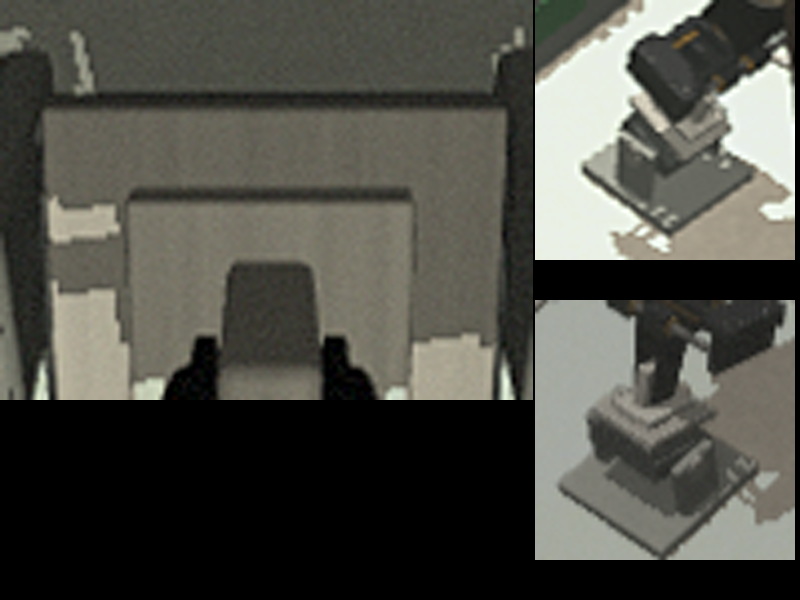

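The pressed view shows the foot flat-looking on the plate, columns 128–412 within 43–506, edges parallel. The moment about the tool's x (+0.14 Nm at 5.4 N) hints that the push is on the downslope edge, meaning slightly too much tilt. I'll test by taking 1.2° off.

{"fn": "send_rows", "kwargs": {
  "moves": [
    [[0,0,0,0.004,0,0],[0,0,0,0.008,0,0],[0,0,0,0.0133,0,0],[0,0,0,0.0133,0,0],[0,0,0,0.0133,0,0]]
  ]
}}

```text
t: 20.23
eef_pos: [579.8, -196.7, 108.3]
tcp_rot: [2.826, -0.0, 1.443]
ft_force: [0.0, 0.6, 4.9]
opening: 0.122
```

```bash
sed -i 's/range(4)/range(8)/' st.py; python3 st.py;python3 - <<'E'
from h import *
w=np.load("w9.npz");K,T=w["K"],w["T"]
m=np.linalg.inv
# mount = inv(tcp pose)*T unknown here: use the given one
M=np.array([[1.0,-0.0006,-0.0001,1.01],[-0.0006,-0.9578,-0.2875,-81.9746],[0.0001,0.2875,-0.9578,-162.4773],[0,0,0,1]])
for n,u,v,z in(("seat edge",274.5,107,20.3),("foot under edge",270,188,20.3),("foot top edge",270,200,12.3),("seat L",43,110,20.3),("seat R",506,110,20.3),("foot L",128,203,12.3),("foot R",412,203,12.3)):
    print(n,onz((253+u/4.44-.4,150+v/4.44-.4),K,M,z).round(2))
E
```

```text
t 20.6333 pos std [0.02 0.01 0.01]
force tool [ 1.12  2.55 -4.32] std [0.81 0.65 0.48] moment tool [-0.612  0.298  0.03 ]
tool offset from half-sunk goal (mm) [-0.11  0.16 -1.41] turn deg [1.11 0.01 0.01]
seat edge [  1.72 -41.58  20.3 ]
foot under edge [  1.09 -29.74  20.3 ]
foot top edge [  1.09 -30.31  12.3 ]
seat L [-30.85 -41.13  20.3 ]
seat R [ 34.28 -41.17  20.3 ]
foot L [-18.41 -29.87  12.3 ]
foot R [ 20.59 -29.9   12.3 ]
```

The moment is dominated by a friction side force (its reference is far back), so I'll relieve that by a small upslope shift, then separate the two.

{"fn": "send_rows", "kwargs": {
  "moves": [
    [[0,0.0007,0,0,0,0],[0,0.0015,0,0,0,0],[0,0.0015,0,0,0,0],[0,0.0015,0,0,0,0]]
  ]
}}

```text
t: 20.97
eef_pos: [579.8, -196.7, 108.2]
tcp_rot: [2.827, -0.001, 1.443]
ft_force: [0.5, -0.3, 4.7]
opening: 0.122
```

```bash
sed -i 's/range(8)/range(12)/' st.py; python3 st.py
```

```text
t 21.5667 pos std [0.01 0.02 0.01]
force tool [-0.02  1.05 -4.28] std [0.51 0.46 0.64] moment tool [-0.32   0.086  0.03 ]
tool offset from half-sunk goal (mm) [-0.07  0.22 -1.31] turn deg [1.16 0.03 0.02]
```

Lever ≈ 0.19 m. Contact centre works out at about −33 mm (downslope edge) at 19.15° and +24 mm (upslope edge) at 18.0°, so flush lies between. Going back 0.5°.

{"fn": "send_rows", "kwargs": {
  "moves": [
    [[0,0.0005,0,-0.003,0,0],[0,0.001,0,-0.0056,0,0],[0,0.001,0,-0.0056,0,0],[0,0.001,0,-0.0056,0,0]]
  ]
}}

```text
t: 21.9
eef_pos: [579.8, -196.6, 108.1]
tcp_rot: [2.819, -0.001, 1.443]
ft_force: [-2.9, -1.2, 3.2]
opening: 0.123
```

```bash
cat >> st.py <<'E'
dF=G.inv().apply(F)-[-.05,-.65,1.4];dM=G.inv().apply(M)-[.142,.084,.03]
print("normal N",-dF[2].round(2),"sunk by force mm",((-dF[2]-2.7)/.6).round(2),"contact y mm",(1e3*(dM[0]+.19*dF[1])/dF[2]).round(1),"x mm",(-1e3*(dM[1]-.19*dF[0])/dF[2]).round(1))
E
python3 st.py
```

```text
t 22.5 pos std [0.02 0.02 0.01]
force tool [-1.88 -3.24 -4.35] std [0.79 0.52 0.46] moment tool [ 0.552 -0.301  0.047]
tool offset from half-sunk goal (mm) [ 0.    0.19 -1.22] turn deg [0.69 0.04 0.02]
normal N 5.75 sunk by force mm 5.08 contact y mm 14.3 x mm -6.5
```

{"fn": "send_rows", "kwargs": {
  "moves": [
    [[-0.0003,-0.0006,0.001,-0.001,0,0],[-0.0006,-0.0012,0.003,-0.0018,0,0],[-0.0006,-0.0012,0.0052,-0.0018,0,0],[-0.0006,-0.0012,0.0052,-0.0018,0,0],[-0.0006,-0.0012,0.0052,-0.0018,0,0]]
  ]
}}

```text
t: 22.92
eef_pos: [580.3, -196.8, 106.7]
tcp_rot: [2.815, -0.001, 1.443]
ft_force: [-4.8, 2.0, 4.5]
opening: 0.125
```

```bash
python3 st.py
```

```text
t 23.5167 pos std [0.02 0.02 0.02]
force tool [ 1.77 -2.77 -5.55] std [0.54 0.85 0.59] moment tool [0.442 0.427 0.046]
tool offset from half-sunk goal (mm) [-0.09  0.12  0.24] turn deg [0.5  0.04 0.01]
normal N 6.95 sunk by force mm 7.08 contact y mm 14.8 x mm -0.4
```

{"fn": "send_rows", "kwargs": {
  "moves": [
    [[0.0001,-0.0005,0,-0.0008,0,0],[0.0003,-0.001,0,-0.0015,0,0],[0.0003,-0.001,0,-0.0015,0,0],[0.0003,-0.001,0,-0.0015,0,0]]
  ]
}}

```text
t: 23.85
eef_pos: [580.1, -196.8, 106.7]
tcp_rot: [2.812, -0.0, 1.443]
ft_force: [-2.4, 3.5, 4.7]
opening: 0.124
```

```bash
python3 st.py; python3 - <<'E'
from cell import env
from h import *
r=env.read_camera("wrist");sd=env.read_camera("side");sc=env.read_camera("scene")
c=np.zeros((600,800,3),np.uint8)
c[:400,:533]=cv2.resize(r["image"][150:240,253:373,::-1],(533,400),interpolation=cv2.INTER_CUBIC)
c[:260,535:795]=cv2.resize(sd["image"][130:195,328:393,::-1],(260,260),interpolation=cv2.INTER_CUBIC)
c[270:600,535:795]=cv2.resize(sc["image"][145:255,230:400,::-1],(260,330))
c[405:600,:533]=cv2.resize(sd["image"][140:300,260:480,::-1],(533,195))
cv2.imwrite("pics/w10.png",c)
E
```

```text
t 24.45 pos std [0.01 0.01 0.01]
force tool [ 3.03 -0.81 -5.25] std [0.4  0.54 0.55] moment tool [0.119 0.714 0.01 ]
tool offset from half-sunk goal (mm) [-0.15  0.02  0.21] turn deg [0.34 0.02 0.01]
normal N 6.65 sunk by force mm 6.59 contact y mm 8.0 x mm 6.9
```

View pics/w10.png

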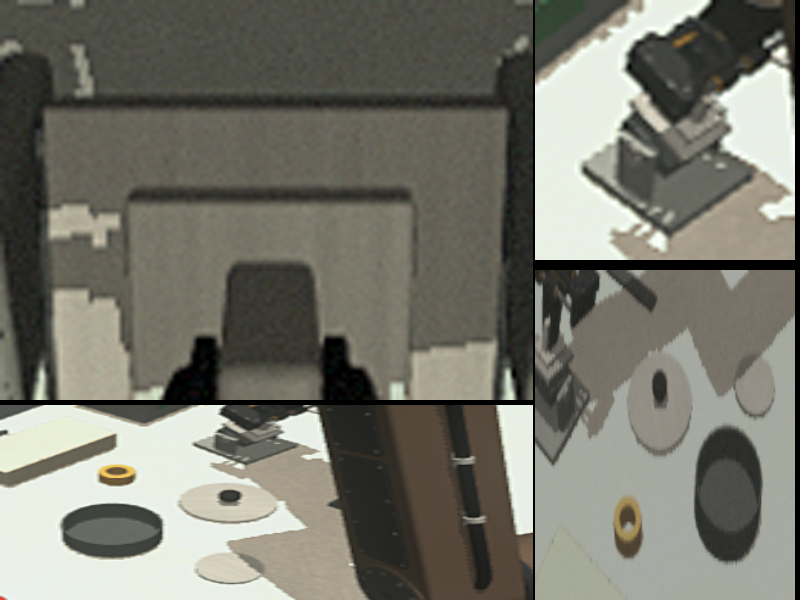

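The final view shows the foot (columns 128–412) centred on the plate (43–506) with parallel edges, the pot empty, and the lid flat on the bench with its knob up. The contact centre is well inside the foot, so the face is flush. Handing in.

```bash
python3 -c "
from cell import env
print(env.job_done()); s=env.state(); print(s['t'],s['eef_pos'],s['ft_force'],s['opening'])"
```

```text
the job is handed in; nothing more can be done
None
the job is handed in; nothing more can be done
```

I handed the job in at about 24.5 s, with the sample still gripped and held pressed on the seat. The lid is flat on the bench, knob up, at about (470, 10) mm. I saw none of the other objects move; not every one was in the last pictures.

**Last checks:**
- **Pressing depth:** the normal force was about 6.7 N, which puts the seat about 6.6 mm down. The arm position gave about 7.2 mm. Half travel is 7 mm.
- **Centring:** measured in the wrist picture during pressing, the sample sits about 0.6 mm off centre sideways and 0.4 mm along the slope. The final picture looks the same.
- **Flushness:** the push acts about 8 mm and 7 mm from the foot's centre, well inside it, so the contact should be flush.

**What disagreed:**
- **Slope:** the camera fits ranged from 17.9° to over 20°. I first pressed at 19.2°, where the force showed edge contact, and then trimmed to about 18.9°.
- **Side force:** a friction force of about 3 N on the seat remains.
- **Contact height:** the force placed first contact about 1 mm lower than the cameras did.

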